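# Put the leaf stamp away in the bench drawer

## Task

The leaf stamp standing on the bench is to be put away in the top drawer of the blue-fronted drawer unit, which is too shallow for it to stand in. Lay the stamp down flat on its broad side on the bench, without letting it topple over, and let go of it; then take it again from above and lay it flat in the opened top drawer, let go, and push that drawer fully shut. Leave the glue bottle, the loose leaf, the bangle and the jar where they are.

Things in the scene. Friction and masses are not known exactly. Their poses are not given: they have to be found in the camera images.
- stamp: Leaf stamp, 130 mm long, about 0.3 kg: brass head 40 x 72 x 22 mm (x, y, z) below, wooden handle of 40 (x) x 36 (y) mm section above it, green band near its top. Starts standing on its head. Origin: centre of the head's underside; z runs along the handle. Head and handle are flush on the two x faces: the broad sides on which it lies flat, 40 mm thick.
- stamp_mid (a point): Point on the stamp's centre line, half way along (65 mm from the head's underside); axes as the stamp's. 20 mm above what it lies flat on.
- cab_drawer0 (a joint): The drawer unit is a grey steel case 280 deep (x) x 240 wide (y) x 188 mm high with two blue-fronted drawers, one above the other, facing the robot roughly; its x axis points from the front into the unit. This is how far the TOP drawer is pulled out, in m: 0 shut, 0.197 fully out. It stays where it is left.
- cab_drawer0_handle (a point): Middle of the top drawer's bar handle: round bar 11 mm thick, 120 mm long along the unit's y, 42 mm below the unit's top, its axis 35 mm in front of the drawer front (29 mm clear gap), held by posts 51 mm either side of the middle. Axes as the unit's; the drawer opens along their -x.
- drawer_spot (a point): Point on the top drawer's inner floor, midway across, 58 mm behind the inner face of its front wall and 177 mm before its back wall; moves with the drawer; axes as the unit's. The inside is 235 (x) x 198 mm (y), walls 62 mm above the floor. The handle bar is 113 mm from it towards -x and 46 mm above it; the front's outer face 78 mm towards -x.
- glue: Glue bottle, white with red cap, 38 mm diameter, 110 mm tall, standing. Origin: centre of its underside. Leave it alone.
- leaf: Loose green sheet-metal leaf, about 100 x 50 x 6 mm, lying flat. Origin: centre of its underside. Leave it alone.
- bangle: Orange bangle, 72 mm outside diameter, 12 mm high, lying flat. Origin: centre of its underside. Leave it alone.
- jar: Amber lacquer jar, 64 mm diameter, 75 mm tall. Origin: centre of its underside. Leave it alone.

How it is judged:
On the way, in this order (a step that is already met when the one before it is completed fails the run):
1. the stamp lies flat on its broad side on the bench, let go (angle between stamp's own z axis and vertical above 1.4 rad and height (world z) of stamp_mid below 0.028 m and contact force between the fingers and stamp below 0.2 N and linear speed of stamp below 0.03 m/s), for 0.2 s.
2. the stamp lies flat in the top drawer while the drawer is out, let go (angle between stamp's own z axis and vertical above 1.4 rad and x of stamp_mid in the frame of drawer_spot between -0.05 and 0.17 m and y of stamp_mid in the frame of drawer_spot between -0.09 and 0.09 m and z of stamp_mid in the frame of drawer_spot between 0.01 and 0.032 m and contact force between the fingers and stamp below 0.2 N and value of joint cab_drawer0 above 0.06 m), for 0.2 s.
At the end, for the whole second after the job is handed in: The stamp lies flat on a broad side (handle within about 10 degrees of level) on the floor of the top drawer, at rest and released, and the top drawer is shut to within 8 mm (angle between stamp's own z axis and vertical above 1.4 rad and x of stamp_mid in the frame of drawer_spot between -0.05 and 0.17 m and y of stamp_mid in the frame of drawer_spot between -0.09 and 0.09 m and z of stamp_mid in the frame of drawer_spot between 0.01 and 0.032 m and value of joint cab_drawer0 below 0.008 m and linear speed of stamp below 0.02 m/s); the robot touches nothing.
It fails at once if the stamp topples or is dropped so that it spins faster than 9 rad/s (letting its last 20 degrees or so go is allowed) (angular speed of stamp above 9 rad/s).
It fails at once if the glue bottle is moved by more than 30 mm (distance of glue from where it was at the start of the episode above 0.03 m).
It fails at once if the loose leaf is moved by more than 30 mm (distance of leaf from where it was at the start of the episode above 0.03 m).
It fails at once if the bangle is moved by more than 30 mm (distance of bangle from where it was at the start of the episode above 0.03 m).
It fails at once if the lacquer jar is moved by more than 30 mm (distance of jar from where it was at the start of the episode above 0.03 m).
It also fails if it takes over 72 s, if anything falls off the work surface, if the arm or the gripper's body presses on something with over 40 N, if the wrist force passes 120 N, or if a joint passes its speed limit or range.

## Robot

A 7-joint arm with a two-finger parallel gripper is mounted at the origin on the work surface. World frame = base frame: x ahead of the robot, y to its left, z up, the work surface at z = 0. Lengths are in m, angles in rad, forces in N, time in s.
With the tool pointing down it reaches from about 0.425 to 0.825 m from the base axis. Payload 3.6 kg.
Tool frame: the origin (TCP) lies at the very end of the fingers, on their centre line; the grasp point (between the pads) lies 19 mm behind it; z points along the fingers, y is the line along which they close (so a half turn about z gives the same grasp; the last joint's range is limited). The gripper opens to 93 mm and grips with 3 to 60 N. Pads are 15 mm wide; open, the fingers measure 128 mm over their backs; the gripper's body (75 mm by 188 mm) begins 65 mm behind the grasp point.
Start: joints at [1.224, 0.615, -0.013, 1.423, 0.008, 1.103, -0.04], TCP at [0.204, -0.617, 0.191] pointing down, gripper open.
Joint ranges: [-3.12, 3.12], [-0.3, 2.06], [-1.34, 1.32], [0.26, 2.42], [-1.36, 4.5], [0.01, 1.98], [-2.84, 2.84]. Speed limits (rad/s): [2.79, 2.79, 3.14, 3.14, 3.14, 3.14, 3.14].

## Interface

Orientations are given as [roll, pitch, yaw] about the fixed x, y, z axes, in that order (R = Rz(yaw) Ry(pitch) Rx(roll)).
In Python, from bench import telemetry, viewer, workorder gives the robot as it stands. The module is installed in compiled form; this text tells all that it offers.
- The arm moves only by the shell command python3 -m crank 'ROWS' [FORCE]. ROWS is JSON, one flat list of numbers, 7 for each row, row after row: the shift along the tool's x, y, z in mm, then the turn, a rotation vector about the tool's x, y, z in rad, then the opening in per cent of the stroke, from 0 (shut) to 100 (fully open). A call has 1 to 12 rows; each row shifts and turns the commanded pose from where the row before left it, along the tool's axes as they then stand; what a row does not reach is not made up. A row lasts 1/12 s, in which the tool goes at most 41.7 mm and 7.16 degrees, less where a joint would pass 70% of its speed; a pose out of reach is approached as far as the arm can. A call is refused whole if a number of a shift passes 41.7 or a number of a turn 0.125, either way. A call with a gripper value outside its range is refused whole. The fingers move at their own pace and stop on an object; FORCE is the grip in N (left out, the last holds). Time passes only in rows, so rows that do not move let the fingers close. It gives the time, the measured TCP pose, the force, the opening and the grip force at its end, in the units of the state.
- telemetry.sense(): the state, without advancing time (a new reading comes with each control period).
- viewer.grab_frame(name): name is "side" or "top"; returns a dict with "img" (420x560x3 uint8, blue, green, red), "intrinsics" (3x3 intrinsics, pixels), "k1" (the pictures are not rectified: a ray, as slopes to the right and down, at radius r is drawn at 1 + k1 r^2 times it, then the intrinsics apply), "R" (3x3) and "t" (3): a world point X has camera coordinates R X + t. Camera axes: x right, y down, z forward; pixel columns grow to the right and rows downward; lengths in m; the calibration is good to about 2 mm. A picture is of the moment at which its call begins. There is no depth.
- workorder.finish_job(): hands the job in; it is judged then, once.
The state is a dict: "t": time; "joint_positions": joint angles; "qvel": joint speeds; "tau": joint torques, N m; "position": TCP position; "ee_rot": TCP orientation; "wrist_force": force on the tool from outside, world axes, zero at the start; "ft_torque": the same for the moment, N m; "grip_width": opening from 0.0 (shut) to 1.0 (fully open); "finger_force": force on a finger pad.
Only numpy, scipy, OpenCV 4.12 (cv2) and the standard library are available. Lean on these libraries where they do the work, as an engineer would, in place of code of your own. Each camera call takes 0.05 s, during which the arm holds its last target. There are 200 camera calls.

## Working session

There is one attempt and no reset: what is moved stays moved. The work goes in short steps, Python scripts to look and compute and a shell command to move; the robot and the scene stay as the last step left them, time stands still between calls to the robot, and variables do not carry over. Pictures are saved under pics/ and viewed, at most 10 in all, crops included, and the job is handed in when it is done.

```bash
mkdir -p pics; cat > h.py <<'E'
import numpy as np, cv2
from bench import telemetry, viewer, workorder
from scipy.spatial.transform import Rotation as Ro
def grab(n):
    f=viewer.grab_frame(n); return {k:(np.array(v) if k!='k1' else v) for k,v in f.items() }
def ray(f,px):
    K=f['intrinsics']; k=float(f['k1'])
    d=np.array([k,0,0,0,0.]); d=np.array([k,0,0,0.])
    u=cv2.undistortPoints(np.array([[px]],float),K,d)[0,0]
    R=f['R'];t=f['t']; c=-R.T@t; v=R.T@np.array([u[0],u[1],1]); return c,v/np.linalg.norm(v)
def onz(f,px,z):
    c,v=ray(f,px); return c+v*(z-c[2])/v[2]
def proj(f,X):
    k=float(f['k1']); p,_=cv2.projectPoints(np.array(X,float).reshape(-1,1,3),cv2.Rodrigues(f['R'])[0],f['t'].reshape(3,1).astype(float),f['intrinsics'],np.array([k,0,0,0.])); return p[:,0]
E
python3 - <<'E'
from h import *
for n in('side','top'):
    f=grab(n); cv2.imwrite(f'pics/{n}0.png',f['img']); print(n,f['k1'],f['intrinsics'].tolist(),(-f['R'].T@f['t']).round(3),f['R'].round(2).tolist())
s=telemetry.sense();print(s)
E
```

```text
side -0.07884953270365784 [[422.58452155689713, 0.0, 280.3241187944123], [0.0, 422.58452155689713, 214.30530302351434], [0.0, 0.0, 1.0]] [0.125 0.533 0.731] [[-0.83, -0.55, -0.01], [-0.35, 0.54, -0.77], [0.43, -0.63, -0.64]]
top -0.10440122126158638 [[535.3303161510694, 0.0, 282.01009515383606], [0.0, 535.3303161510694, 205.0343752091491], [0.0, 0.0, 1.0]] [ 0.306 -0.072  1.474] [[-0.01, -1.0, -0.0], [-0.99, 0.01, -0.17], [0.17, -0.0, -0.99]]
{'t': 0.1, 'joint_positions': array([ 1.22451231,  0.61579616, -0.01263962,  1.42470101,  0.00809529,
        1.1033667 , -0.04039652]), 'qvel': array([ 0.0011426 , -0.00176514,  0.00014816, -0.0052954 ,  0.00106448,
        0.000336  , -0.00082125]), 'tau': array([ 1.64814279e-03, -4.60040367e+01,  2.10364996e-01, -1.66243172e+01,
       -6.11565378e-02,  1.69389864e-02,  8.02634827e-05]), 'position': array([ 0.20412528, -0.61633022,  0.19022656]), 'ee_rot': array([-3.13937114e+00,  7.87276050e-06,  3.19869458e-01]), 'wrist_force': array([0.16242504, 1.16056931, 0.22798465]), 'ft_torque': array([-0.02437304, -0.02632792, -0.0442908 ]), 'finger_force': 0.0, 'grip_width': 1.0017673545180164}
```

View pics/side0.png

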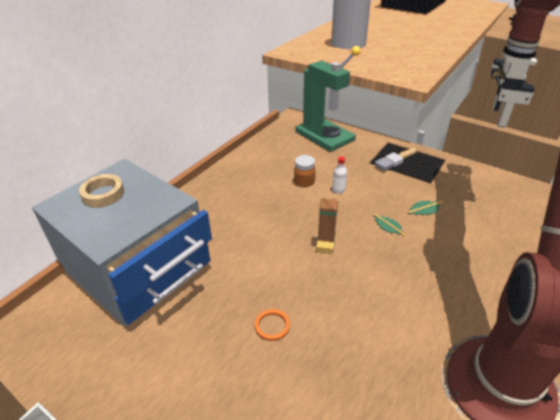

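View pics/top0.png

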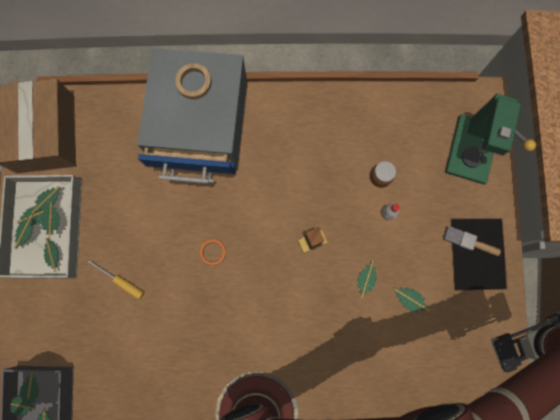

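```bash
python3 - <<'E'
import cv2,numpy as np
t=cv2.imread('pics/top0.png');s=cv2.imread('pics/side0.png')
def c(i,x,y,w,h,k): return cv2.resize(i[y:y+h,x:x+w],None,fx=k,fy=k,interpolation=cv2.INTER_CUBIC)
a=np.hstack([c(t,290,215,50,40,8),c(s,305,190,50,75,8)[:320*1] if 0 else cv2.resize(c(s,300,190,50,70,8),(400,560))[:320]])
b=np.hstack([c(t,130,120,133,93,3)[:279,:399],c(s,100,205,133,93,3)[:279,:399]])
a=np.hstack([c(t,290,215,50,40,8),c(s,303,193,50,40,8)]); 
a=np.hstack([c(t,290,215,50,40,8),c(s,290,193,80,64,5)])
b=np.hstack([c(t,130,130,133,70,3)[:,:399],c(s,100,205,133,110,3)[:210,:399]])
w=800; b=cv2.copyMakeBorder(b,0,0,0,w-b.shape[1],0)
cv2.imwrite('pics/crop0.png',np.vstack([a,b])); print(a.shape,b.shape)
E
```

```text
(320, 800, 3) (210, 800, 3)
```

View pics/crop0.png

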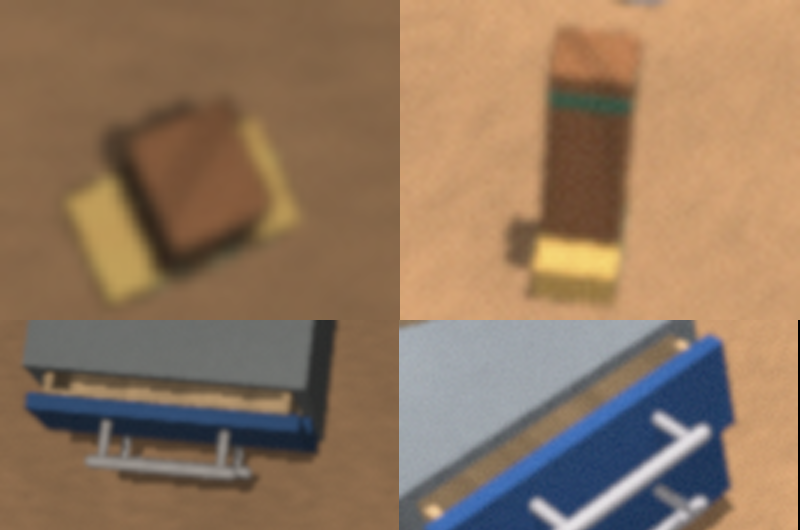

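```bash
python3 - <<'E'
from h import *
t=grab('top');s=grab('side')
H=np.array([onz(t,p,.022) for p in [(298,239.8),(303.6,252.6),(327.3,242.5),(321.7,229.8)]]);T=np.array([onz(t,p,.13) for p in [(305.8,232.3),(319.2,226.9),(323.5,239.8),(312,247)]])
print('stamp head',H.mean(0),H.round(3).tolist(),'top',T.mean(0),T.round(3).tolist())
d=H[2]-H[1]+H[3]-H[0]; print('long axis deg',np.degrees(np.arctan2(d[1],d[0])),np.linalg.norm(d)/2)
d=T[1]-T[0]+T[2]-T[3]; print('handle axis',np.degrees(np.arctan2(d[1],d[0])))
m=np.array([onz(s,p,.0) for p in [(326,248)]]);print('side check',m, proj(s,[H.mean(0)]),proj(t,[[0.5,0,0]]))
a,b=onz(t,(138.3,146),.188),onz(t,(231.7,153.3),.188);print('case front',a,b,np.linalg.norm(a-b))
a,b=onz(t,(152,51),.188),onz(t,(243.5,55.5),.188);print('case back',a,b)
a,b=onz(s,(148,273),.146),onz(s,(203,242),.146);print('bar side',a,b,np.linalg.norm(a-b),(a+b)/2)
print('bar top',onz(t,(184.3,178),.146),onz(t,(159.3,177.3),.146))
for n,p,z in [('glue',(392,211),.1),('jar',(385,174),.075),('bangle',(212,252),.006),('leaf',(367,280),.003),('leaf2',(411,300),.003)]: print(n,onz(t,p,z).round(3))
E
```

```text
stamp head [ 0.45861418 -0.15550498  0.022     ] [[0.463, -0.116, 0.022], [0.428, -0.13, 0.022], [0.455, -0.195, 0.022], [0.49, -0.181, 0.022]] top [ 0.45903921 -0.15566558  0.13      ] [[0.47, -0.132, 0.13], [0.483, -0.166, 0.13], [0.45, -0.177, 0.13], [0.432, -0.147, 0.13]]
long axis deg -67.4338018519635 0.0704172887019319
handle axis -63.584716019967026
side check [[ 0.44810807 -0.14001408  0.        ]] [[325.82962404 236.23828653]] [[255.98788664 227.50864339]]
case front [0.68281412 0.2872343  0.188     ] [0.66141436 0.05170156 0.188     ] 0.23650289540833372
case back [0.94038574 0.26421547 0.188     ] [0.92356639 0.02463617 0.188     ]
bar side [0.62963537 0.23367584 0.146     ] [0.59864986 0.11346536 0.146     ] 0.1241396802107839 [0.61414262 0.1735706  0.146     ]
bar top [0.60901011 0.17625196 0.146     ] [0.61140796 0.2407458  0.146     ]
glue [ 0.528 -0.36   0.1  ]
jar [ 0.633 -0.35   0.075]
bangle [0.432 0.121 0.006]
leaf [ 0.353 -0.304  0.003]
leaf2 [ 0.297 -0.423  0.003]
```

```bash
python3 -m crank '[24.2,-22.3,-4,0,0,0,100,24.2,-22.3,-4,0,0,0,100,24.2,-22.3,-4,0,0,0,100,24.2,-22.3,-4,0,0,0,100,24.2,-22.3,-4,0,0,0,100,24.2,-22.3,-4,0,0,0,100,24.2,-22.3,-4,0,0,0,100,24.2,-22.3,-4,0,0,0,100]' 
python3 -m crank '[24.2,-22.3,-4,0,0,0,100,24.2,-22.3,-4,0,0,0,100,24.2,-22.3,-4,0,0,0,100,24.2,-22.3,-4,0,0,0,100,24.2,-22.3,-4,0,0,0,100,24.2,-22.3,-4,0,0,0,100,24.2,-22.3,-4,0,0,0,100,24.2,-22.3,-4,0,0,0,100,0,0,0,0,0,-0.09,100,0,0,0,0,0,0,100,0,0,0,0,0,0,100]' 
python3 -c "
from h import *
print(telemetry.sense()['joint_positions'].round(3))"
```

```text
t: 0.87
position: [0.3325, -0.3852, 0.2234]
ee_rot: [-3.141, 0.0, 0.32]
wrist_force: [1.4, -0.3, 0.3]
grip_width: 0.999
finger_force: 0.0
t: 1.78
position: [0.4592, -0.1571, 0.2551]
ee_rot: [3.141, 0.001, 0.408]
wrist_force: [-0.5, -1.0, -0.2]
grip_width: 0.999
finger_force: 0.0
[ 0.409  0.299 -0.167  1.78   0.057  1.067 -0.941]
```

```bash
python3 -m crank '[0,0,0,0,0.12,0,100,0,0,0,0,0.12,0,100,0,0,0,0,0.12,0,100,0,0,0,0,0.12,0,100,0,0,0,0,0.12,0,100,0,0,0,0,0.12,0,100,0,0,0,0,0,0,100]' 
python3 -c "
from h import *
s=telemetry.sense();print(s['joint_positions'].round(3),Ro.from_euler('xyz',s['ee_rot']).as_matrix().round(3))"
python3 -m crank '[0,0,0,0,-0.12,0,100,0,0,0,0,-0.12,0,100,0,0,0,0,-0.12,0,100,0,0,0,0,-0.12,0,100,0,0,0,0,-0.12,0,100,0,0,0,0,-0.12,0,100,0,0,0,0,-0.12,0,100,0,0,0,0,-0.12,0,100,0,0,0,0,-0.12,0,100,0,0,0,0,-0.12,0,100,0,0,0,0,-0.12,0,100,0,0,0,0,-0.12,0,100]' 
python3 -m crank '[0,0,0,0,-0.12,0,100,0,0,0,0,-0.12,0,100,0,0,0,0,0,0,100]' 
python3 -c "
from h import *
s=telemetry.sense();print(s['joint_positions'].round(3),Ro.from_euler('xyz',s['ee_rot']).as_matrix().round(3))"
```

```text
t: 2.37
position: [0.4551, -0.1558, 0.2515]
ee_rot: [-3.118, -0.598, 0.395]
wrist_force: [-1.0, 0.8, -1.0]
grip_width: 0.998
finger_force: 0.0
[ 0.949  0.195 -0.358  2.153 -0.794  0.641  0.051] [[ 0.763  0.397  0.51 ]
 [ 0.318 -0.918  0.238]
 [ 0.563 -0.019 -0.826]]
t: 3.37
position: [0.4612, -0.1485, 0.254]
ee_rot: [-3.121, 0.74, 0.443]
wrist_force: [-0.3, -0.4, -0.3]
grip_width: 0.997
finger_force: 0.0
t: 3.62
position: [0.4605, -0.1457, 0.2463]
ee_rot: [-3.095, 0.988, 0.474]
wrist_force: [-1.6, 0.5, -1.8]
grip_width: 1.001
finger_force: 0.0
[ 0.039  0.829 -0.061  1.281  0.402  1.963 -1.179] [[ 0.49   0.422 -0.763]
 [ 0.252 -0.906 -0.34 ]
 [-0.835 -0.026 -0.55 ]]
```

```bash
cat >> h.py <<'E'
def rot(yaw,tilt): return Ro.from_euler('z',yaw)*Ro.from_euler('x',np.pi)*Ro.from_euler('y',tilt)
def need(p=None,R=None):
    "turn (rotvec in the tool frame) and then shift (mm, in the turned tool axes)"
    s=telemetry.sense(); C=Ro.from_euler('xyz',s['ee_rot']); R=R or C
    print('turn',(C.inv()*R).as_rotvec().round(3),end=' ')
    if p is not None: print('shift after',(R.inv().apply(np.array(p)-s['position'])*1000).round(1))
E
python3 - <<'E'
from h import *
need((.459,-.156,.25),rot(.41,.5))
E
```

```text
turn [-0.021  1.488  0.034] shift after [-3.   8.9 -5.9]
```

```bash
python3 -m crank '[0,0,0,0,0.115,0,100,0,0,0,0,0.115,0,100,0,0,0,0,0.115,0,100,0,0,0,0,0.115,0,100,0,0,0,0,0.115,0,100,0,0,0,0,0.115,0,100,0,0,0,0,0.115,0,100,0,0,0,0,0.115,0,100,0,0,0,0,0.115,0,100,0,0,0,0,0.115,0,100,0,0,0,0,0.115,0,100,0,0,0,0,0.115,0,100]' >/dev/null
python3 -m crank '[0,0,0,0,0.108,0,100,0,0,0,-0.02,0,0.034,100,0,0,0,0,0,0,100,0,0,0,0,0,0,100]' 
python3 - <<'E'
from h import *
R=rot(.41,.5); z=R.as_matrix()[:,2]; g=np.array([.467,-.152,.086])
need(g-.12*z,R); need(g,R);print(telemetry.sense()['joint_positions'].round(2))
E
```

```text
t: 4.95
position: [0.4591, -0.1476, 0.2541]
ee_rot: [-3.114, -0.484, 0.38]
wrist_force: [0.3, -0.2, -0.0]
grip_width: 1.006
finger_force: 0.0
turn [-0.013  0.016 -0.027] shift after [-75.8   7.2  30.1]
turn [-0.013  0.016 -0.027] shift after [-75.8   7.2 150.1]
[ 0.83  0.18 -0.34  2.09 -0.55  0.66 -0.28]
```

```bash
python3 -m crank '[-25.3,2.4,10,-0.013,0.016,-0.027,100,-25.3,2.4,10,0,0,0,100,-25.3,2.4,10,0,0,0,100,0,0,0,0,0,0,100,0,0,0,0,0,0,100]' 
python3 - <<'E'
from h import *
R=rot(.41,.5); g=np.array([.467,-.152,.086])
need(g,R);print(telemetry.sense()['joint_positions'].round(2))
f=grab('side'); cv2.imwrite('pics/s1.png',f['img'][120:330,200:480].repeat(2,0).repeat(2,1))
E
```

```text
t: 5.37
position: [0.414, -0.1734, 0.1902]
ee_rot: [-3.137, -0.5, 0.409]
wrist_force: [0.6, 0.1, 0.2]
grip_width: 0.998
finger_force: 0.0
turn [-0.005 -0.    -0.001] shift after [  0.2   1.5 118.9]
[ 0.99  0.26 -0.38  2.24 -0.73  0.52  0.09]
```

View pics/s1.png

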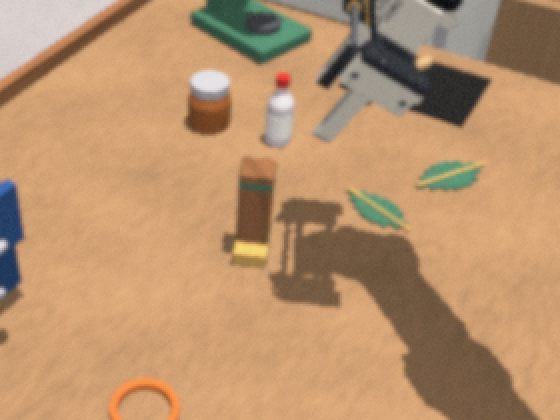

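```bash
python3 -m crank '[0,0.5,24,0,0,0,100,0,0.5,24,0,0,0,100,0,0.5,24,0,0,0,100,0,0,24,0,0,0,100,0,0,14,0,0,0,100,0,0,9,0,0,0,100,0,0,0,0,0,0,100,0,0,0,0,0,0,100]' 
python3 - <<'E'
from h import *
R=rot(.41,.5); g=np.array([.467,-.152,.086])
need(g,R);print(telemetry.sense()['joint_positions'].round(2))
f=grab('top'); g=grab('side'); cv2.imwrite('pics/s2.png',np.hstack([f['img'][190:280,250:350].repeat(4,0).repeat(4,1),g['img'][150:270,260:360].repeat(4,0).repeat(4,1)[:360]]))
E
```

```text
t: 6.08
position: [0.4683, -0.1509, 0.0866]
ee_rot: [-3.139, -0.503, 0.413]
wrist_force: [-0.5, 0.0, 0.8]
grip_width: 0.998
finger_force: 0.0
turn [-0.004 -0.003  0.002] shift after [-1.7  0.5 -0.3]
[ 0.99  0.56 -0.62  2.3  -0.95  0.09  0.27]
```

View pics/s2.png

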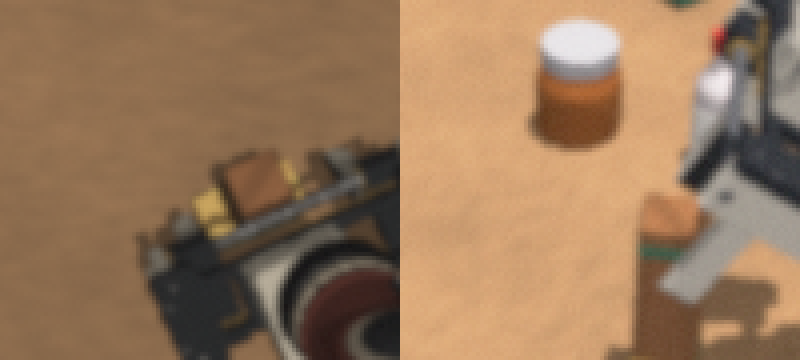

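```bash
python3 -m crank '[0,0,0,0,0,0,30,0,0,0,0,0,0,30,0,0,0,0,0,0,20,0,0,0,0,0,0,20,0,0,0,0,0,0,20,0,0,0,0,0,0,20,0,0,0,0,0,0,20,0,0,0,0,0,0,20,0,0,0,0,0,0,20]' 60

```

```text
t: 6.93
position: [0.4661, -0.1515, 0.0855]
ee_rot: [-3.137, -0.5, 0.41]
wrist_force: [-0.5, 0.9, -0.8]
grip_width: 0.404
finger_force: 0.0
```

```bash
python3 -m crank '[0,0,0,0,0,0,10,0,0,0,0,0,0,0,0,0,0,0,0,0,0,0,0,0,0,0,0,0,0,0,0,0,0,0,0]' 60

```

```text
t: 7.35
position: [0.4661, -0.1516, 0.0854]
ee_rot: [-3.137, -0.5, 0.41]
wrist_force: [-0.7, 0.4, -0.3]
grip_width: 0.383
finger_force: 60.0
```

```bash
python3 -m crank '[9.6,0,-17.6,0,0,0,0,9.6,0,-17.6,0,0,0,0,9.6,0,-17.6,0,0,0,0,0,0,0,0,-0.1,0,0,0,0,0,0,-0.1,0,0,0,0,0,0,-0.1,0,0,0,0,0,0,-0.1,0,0,0,0,0,0,-0.1,0,0,0,0,0,0,-0.1,0,0,0,0,0,0,-0.1,0,0,0,0,0,0,-0.1,0,0]' 60
python3 -m crank '[0,0,0,0,-0.1,0,0,0,0,0,0,-0.1,0,0,0,0,0,0,-0.1,0,0,0,0,0,0,-0.1,0,0,0,0,0,0,-0.1,0,0,0,0,0,0,-0.1,0,0,0,0,0,0,0,0,0,0,0,0,0,0,0,0]' 60
python3 - <<'E'
from h import *
print(telemetry.sense()['joint_positions'].round(2)); need((.47,-.15,.1),rot(.41,-.95))
f=grab('top'); g=grab('side'); cv2.imwrite('pics/s3.png',np.hstack([f['img'][190:280,250:350].repeat(4,0).repeat(4,1),g['img'][150:270,260:360].repeat(4,0).repeat(4,1)[:360]]))
E
```

```text
t: 8.27
position: [0.4672, -0.1488, 0.1445]
ee_rot: [-3.133, 0.254, 0.42]
wrist_force: [0.6, -0.4, -4.4]
grip_width: 0.382
finger_force: 60.0
t: 8.93
position: [0.4672, -0.1483, 0.1414]
ee_rot: [-3.123, 0.85, 0.433]
wrist_force: [-0.5, -0.2, -3.5]
grip_width: 0.382
finger_force: 60.0
[-0.15  0.9   0.37  1.4   0.15  1.61 -1.01]
turn [-0.001 -0.1    0.015] shift after [34.8  2.7 22.6]
```

View pics/s3.png

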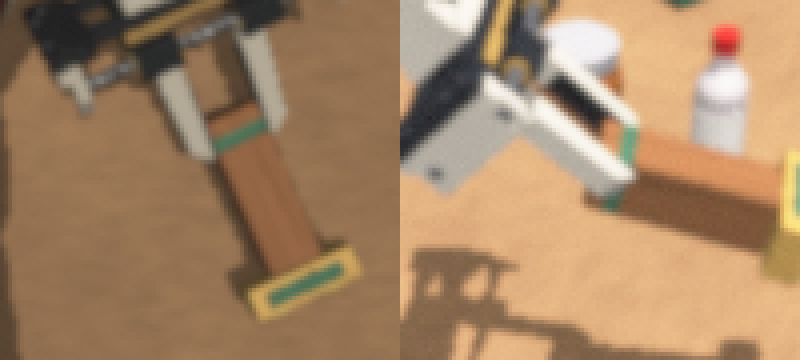

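```bash
python3 -m crank '[0,0,0,0,-0.1,0.015,0,0,0,0,0,-0.1,0,0,0,0,0,0,0,0,0,0,0,0,0,0,0,0]' 60
python3 - <<'E'
from h import *
print(telemetry.sense()['joint_positions'].round(2)); need((.467,-.148,.02),rot(.41,-1.05))
E
```

```text
t: 9.37
position: [0.4668, -0.1499, 0.144]
ee_rot: [3.138, 1.047, 0.403]
wrist_force: [-0.7, -0.8, -3.6]
grip_width: 0.382
finger_force: 60.0
[-0.17  1.02  0.39  1.3   0.2   1.77 -1.01]
turn [-0.002 -0.003 -0.003] shift after [108.   -1.7  60.9]
```

```bash
python3 -m crank '[14.5,0,8.2,0,0,0,0,14.5,0,8.2,0,0,0,0,14.5,0,8.2,0,0,0,0,14.5,0,8.2,0,0,0,0,14.5,0,8.2,0,0,0,0,14.5,0,8.2,0,0,0,0,0,0,0,0,0,0,0,0,0,0,0,0,0,0]' 60
python3 - <<'E'
from h import *
print(telemetry.sense()['joint_positions'].round(2)); need((.467,-.148,.0125),rot(.41,-1.05))
E
```

```text
t: 10.03
position: [0.4669, -0.1499, 0.0435]
ee_rot: [3.139, 1.053, 0.404]
wrist_force: [0.3, 0.7, -3.6]
grip_width: 0.384
finger_force: 60.0
[-0.16  1.16  0.37  1.3   0.16  1.66 -1.07]
turn [-0.002  0.003 -0.003] shift after [27.3 -1.7 14.7]
```

```bash
python3 -m crank '[7,0,4,0,0,0,0,7,0,4,0,0,0,0,7,0,4,0,0,0,0,0,0,0,0,0,0,0,0,0,0,0,0,0,0]' 60
python3 -m crank '[1.7,0,1,0,0,0,0,0,0,0,0,0,0,0]' 60; python3 -m crank '[1.7,0,1,0,0,0,0,0,0,0,0,0,0,0]' 60;  python3 -m crank '[0.9,0,0.5,0,0,0,0,0,0,0,0,0,0,0]' 60
```

```text
t: 10.45
position: [0.4674, -0.1499, 0.02]
ee_rot: [3.137, 1.051, 0.403]
wrist_force: [0.2, -0.1, -3.9]
grip_width: 0.384
finger_force: 60.0
t: 10.62
position: [0.4678, -0.15, 0.0184]
ee_rot: [3.136, 1.049, 0.402]
wrist_force: [0.1, -0.4, -3.2]
grip_width: 0.381
finger_force: 60.0
t: 10.78
position: [0.4677, -0.1501, 0.0166]
ee_rot: [3.136, 1.05, 0.402]
wrist_force: [-0.6, 0.2, -2.2]
grip_width: 0.384
finger_force: 60.0
t: 10.95
position: [0.4676, -0.1501, 0.016]
ee_rot: [3.136, 1.051, 0.402]
wrist_force: [0.5, 0.9, -1.0]
grip_width: 0.381
finger_force: 60.0
```

```bash
python3 -m crank '[0.9,0,0.5,0,0,0,0,0,0,0,0,0,0,0]' 60;  python3 -m crank '[0.9,0,0.5,0,0,0,0,0,0,0,0,0,0,0]' 60
python3 -m crank '[0,0,0,0,0,0,45,0,0,0,0,0,0,50,0,0,0,0,0,0,60,0,0,0,0,0,0,70,0,0,0,0,0,0,70,0,0,0,0,0,0,70]'
python3 - <<'E'
from h import *
f=grab('top'); g=grab('side'); cv2.imwrite('pics/s4.png',np.hstack([f['img'][190:280,250:350].repeat(4,0).repeat(4,1),g['img'][170:290,260:360].repeat(4,0).repeat(4,1)[:360]]))
E
```

```text
t: 11.12
position: [0.4676, -0.1502, 0.0153]
ee_rot: [3.135, 1.052, 0.401]
wrist_force: [1.7, 0.7, 0.3]
grip_width: 0.382
finger_force: 60.0
t: 11.28
position: [0.4676, -0.1502, 0.0145]
ee_rot: [3.135, 1.052, 0.401]
wrist_force: [2.2, 1.1, 3.1]
grip_width: 0.382
finger_force: 60.0
t: 11.78
position: [0.4676, -0.1501, 0.0132]
ee_rot: [3.136, 1.05, 0.402]
wrist_force: [-0.2, -0.1, -0.3]
grip_width: 0.691
finger_force: 0.0
```

View pics/s4.png

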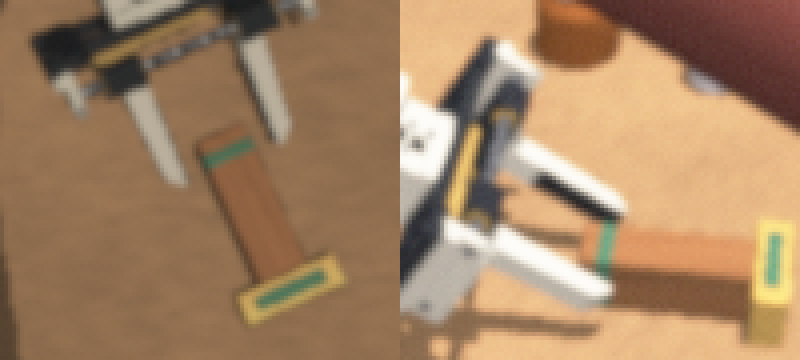

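```bash
python3 -m crank '[0,0,-20,0,0,0,80,0,0,-35,0,0,0,80,-15,0,-35,0,0,0,80,-20,0,-30,0,0,0,80,-25,0,0,0,0.1,0,80,-25,0,0,0,0.12,0,80,-20,0,0,0,0.12,0,80,0,0,0,0,0.12,0,80,0,0,0,0,0.12,0,80,0,0,0,0,0.12,0,80,0,0,0,0,0.12,0,80,0,0,0,0,0.12,0,80]' 
python3 -m crank '[0,0,0,0,0.11,0,50,0,0,0,0,0,0,50,0,0,0,0,0,0,50]' 
python3 - <<'E'
from h import *
print(telemetry.sense()['joint_positions'].round(2)); need((.55,.17,.25),rot(1.478,0))
f=grab('top'); np.save('top5.npy',f['img']); cv2.imwrite('pics/t5.png',f['img'])
hsv=cv2.cvtColor(f['img'],cv2.COLOR_BGR2HSV)
m=cv2.inRange(hsv,(18,90,110),(32,255,255)); m[:225]=0;m[300:]=0;m[:,:290]=0;m[:,350:]=0
ys,xs=np.nonzero(m);print('brass',len(xs),xs.mean() if len(xs) else 0,ys.mean() if len(xs) else 0)
E
```

```text
t: 12.88
position: [0.5107, -0.1316, 0.1616]
ee_rot: [3.136, 0.102, 0.406]
wrist_force: [0.6, -0.1, -0.3]
grip_width: 0.8
finger_force: 0.0
t: 13.13
position: [0.5082, -0.1328, 0.161]
ee_rot: [3.139, 0.0, 0.403]
wrist_force: [1.3, 0.5, -0.2]
grip_width: 0.635
finger_force: 0.0
[ 0.05  0.46  0.24  1.83 -0.14  0.86 -0.81]
turn [ 0.002  0.002 -1.075] shift after [305.3  13.5 -89. ]
brass 174 322.41379310344826 262.2701149425287
```

View pics/t5.png

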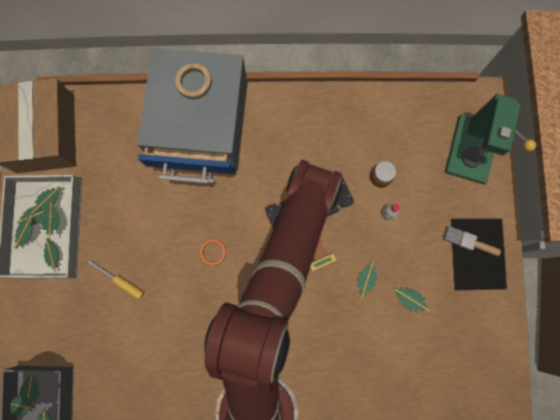

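```bash
python3 - <<'E'
from h import *
f=grab('top'); g=grab('side')
def prof(f,cols,r0,r1):
    im=f['img'].astype(float).min(2)
    out=[]
    for c in cols:
        p=im[r0:r1,c]; k=int(p.argmax()); print(c,r0+k,p[max(0,k-3):k+4].astype(int))
        w=np.clip(p[max(0,k-3):k+4]-p.max()*.6,0,None); out.append((c,r0+max(0,k-3)+(w*np.arange(len(w))).sum()/w.sum()))
    return out
for p in prof(f,[163,175,180,190],173,190): print(np.round(p,2),onz(f,p,.146).round(4))
for p in prof(g,[160,170,180,190],236,272): print(np.round(p,2),onz(g,p,.146).round(4))
E
```

```text
163 177 [130 135 145 148 127  98  84]
175 178 [ 88 122 144 148 128  91  60]
180 178 [ 87 105 131 144 138 110  69]
190 179 [ 87 108 134 144 135 106  65]
[163.   176.14] [0.6144 0.2313 0.146 ]
[175.   177.59] [0.6103 0.2002 0.146 ]
[180.   178.08] [0.6089 0.1873 0.146 ]
[190.   178.98] [0.6063 0.1616 0.146 ]
160 271 [141 190 217 226]
170 264 [154 199 221 224 217 192 156]
180 256 [114 166 203 222 222 209 180]
190 249 [126 179 218 224 220 199 167]
[160.   270.11] [0.6159 0.2159 0.146 ]
[170.   263.97] [0.6113 0.1939 0.146 ]
[180.   256.61] [0.609 0.169 0.146]
[190.   249.35] [0.6063 0.1434 0.146 ]
```

```bash
python3 -m crank '[0,0,-30,0,0,-0.12,24,0,0,-30,0,0,-0.12,24,0,0,-25,0,0,-0.12,24,0,0,0,0,0,-0.12,24,0,0,0,0,0,-0.12,24,0,0,0,0,0,-0.12,24,0,0,0,0,0,-0.12,24,0,0,0,0,0,-0.12,24,0,0,0,0,0,-0.11,24,0,0,0,0,0,0,24,0,0,0,0,0,0,24]' 
python3 - <<'E'
from h import *
print(telemetry.sense()['joint_positions'].round(2)); need((.6085,.175,.22),rot(1.473,0))
E
```

```text
t: 14.2
position: [0.5108, -0.1305, 0.2446]
ee_rot: [3.141, 0.002, 1.475]
wrist_force: [-0.7, 1.0, -0.8]
grip_width: 0.238
finger_force: 0.0
[ 0.21  0.37 -0.01  1.7   0.    1.07  0.11]
turn [0.001 0.002 0.002] shift after [313.6  67.4  24.6]
```

```bash
python3 -m crank '[35,7.5,0,0,0,0,24,35,7.5,0,0,0,0,24,35,7.5,0,0,0,0,24,35,7.5,0,0,0,0,24,35,7.5,0,0,0,0,24,35,7.5,0,0,0,0,24,35,7.5,0,0,0,0,24,35,7.5,0,0,0,0,24,33.6,7.5,0,0,0,0,24,0,0,0,0,0,0,24,0,0,0,0,0,0,24]' 
python3 - <<'E'
from h import *
need((.6085,.175,.135),rot(1.473,0))
g=grab('side'); cv2.imwrite('pics/s6.png',g['img'][150:330,60:300].repeat(3,0).repeat(3,1))
E
```

```text
t: 15.12
position: [0.6062, 0.1785, 0.2434]
ee_rot: [-3.141, 0.002, 1.481]
wrist_force: [-0.2, -0.7, 0.6]
grip_width: 0.24
finger_force: 0.0
turn [-0.     0.002  0.008] shift after [ -3.3   2.6 108.4]
```

View pics/s6.png

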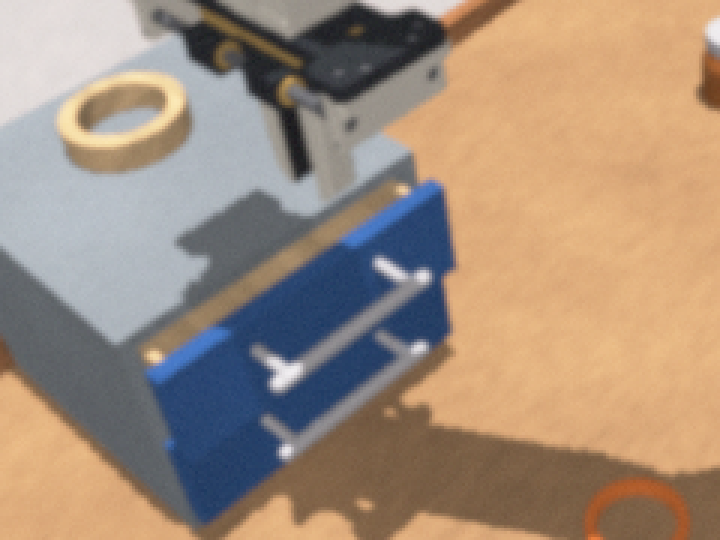

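```bash
python3 -m crank '[-3.3,2.6,0,0,0,0.008,24,0,0,25,0,0,0,24,0,0,25,0,0,0,24,0,0,25,0,0,0,24,0,0,8,0,0,0,24,0,0,4,0,0,0,24,0,0,0,0,0,0,24]' 
python3 -m crank '[0,0,3,0,0,0,24,0,0,3,0,0,0,24,0,0,0,0,0,0,24]'; python3 -m crank '[0,0,4,0,0,0,24,0,0,4,0,0,0,24,0,0,4,0,0,0,24,0,0,0,0,0,0,24]'
```

```text
t: 15.75
position: [0.6092, 0.1696, 0.1576]
ee_rot: [3.14, 0.003, 1.466]
wrist_force: [0.3, 1.1, 0.2]
grip_width: 0.238
finger_force: 0.0
t: 16.0
position: [0.6094, 0.1709, 0.1522]
ee_rot: [3.139, 0.002, 1.468]
wrist_force: [-0.1, 0.2, 0.0]
grip_width: 0.245
finger_force: 0.0
t: 16.33
position: [0.6083, 0.1707, 0.1385]
ee_rot: [-3.141, 0.003, 1.469]
wrist_force: [0.3, 0.1, -0.4]
grip_width: 0.238
finger_force: 0.0
```

Down without contact; 4 mm deeper, then grip the bar.

```bash
python3 -m crank '[0,0,4,0,0,0,24,0,0,3,0,0,0,24,0,0,0,0,0,0,10,0,0,0,0,0,0,0,0,0,0,0,0,0,0,0,0,0,0,0,0,0,0,0,0,0,0,0,0]' 40
```

```text
t: 16.92
position: [0.6092, 0.1709, 0.1328]
ee_rot: [3.14, 0.002, 1.469]
wrist_force: [-0.5, 0.2, -0.9]
grip_width: 0.007
finger_force: 0.0
```

```bash
python3 - <<'E'
from h import *
f=grab('top');g=grab('side'); s=telemetry.sense()
p=s['position']; print(p,proj(f,[p,[.6085,.175,.146]]).round(1),proj(g,[p,[.6085,.175,.146]]).round(1))
cv2.imwrite('pics/s7.png',np.hstack([f['img'][130:220,140:240].repeat(4,0).repeat(4,1),g['img'][200:290,130:230].repeat(4,0).repeat(4,1)]))
E
```

```text
[0.60908316 0.17091625 0.13275056] [[187.3 179.1]
 [184.8 178.2]] [[180.4 261.9]
 [178.  258.6]]
```

View pics/s7.png

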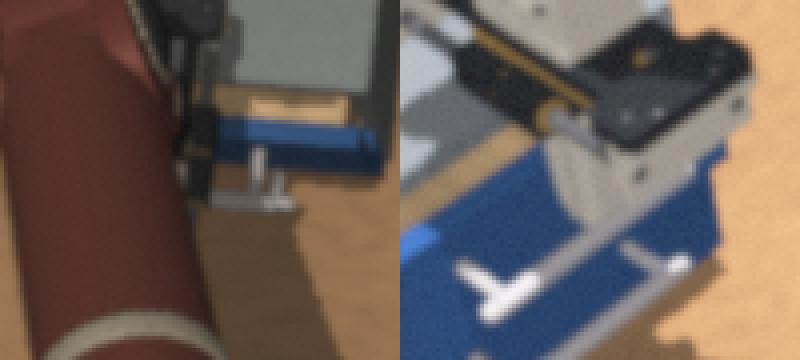

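```bash
python3 - <<'E'
from h import *
f=grab('top');g=grab('side')
im=f['img'].astype(int).min(2); print('top'); print(im[172:190,188:216:3])
im=g['img'].astype(int).min(2); print('side')
for c in (160,164,168,172,176,180,184,188,192): print(c,im[230:282,c].tolist())
E
```

```text
top
[[ 31  28  45  49  49 118  74  73  53  49]
 [ 30  28  45  48  49 114  71  91  50  50]
 [ 28  28  46  49  47 104  67 101  49  50]
 [ 29  27  48  49  49  90  61 105  52  63]
 [ 33  29  54  53  51  85  58 112  59  75]
 [ 31  31  65  63  59  85  62 118  66  81]
 [ 31  31  81  79  75  84  83 120  83  80]
 [ 34  34  90  88  85  86 112 130 111  80]
 [ 38  37  88  90  89  90 124 140 131  77]
 [ 41  39  76  83  85  87 114 123 125  70]
 [ 45  44  61  68  71  75  93  88  95  59]
 [ 44  48  50  54  56  57  66  57  62  60]
 [ 43  49  50  50  48  49  51  50  50  69]
 [ 41  48  51  50  47  48  48  49  50  74]
 [ 38  49  49  49  50  49  49  48  50  78]
 [ 35  49  50  48  50  49  50  50  53  80]
 [ 36  50  49  49  49  50  50  49  51  79]
 [ 32  47  48  49  49  49  51  47  50  78]]
side
160 [49, 62, 79, 94, 103, 106, 107, 110, 110, 84, 53, 44, 45, 44, 41, 44, 45, 40, 41, 40, 41, 40, 43, 40, 42, 39, 43, 44, 41, 44, 40, 45, 38, 41, 39, 41, 50, 92, 159, 212, 236, 241, 237, 222, 193, 152, 105, 69, 46, 40, 37, 38]
164 [59, 56, 50, 53, 72, 95, 86, 69, 50, 47, 47, 45, 43, 44, 40, 44, 34, 41, 39, 37, 38, 
[... 1124 characters left out ...]
 76, 104, 132, 145, 148, 152, 153, 153, 153, 152, 146, 145, 143, 142, 143, 144, 143, 148, 150, 144, 139, 124, 100, 68, 67, 73, 76, 61, 47, 38, 42, 43, 38, 39, 42, 41, 39, 50, 71, 101, 124, 140, 146, 149, 139, 125]
188 [76, 68, 68, 62, 52, 46, 49, 68, 102, 133, 151, 148, 144, 128, 124, 130, 141, 148, 148, 151, 151, 155, 145, 138, 127, 98, 65, 49, 48, 63, 94, 122, 136, 143, 128, 102, 69, 47, 40, 40, 50, 74, 102, 125, 139, 148, 146, 139, 125, 101, 87, 78]
192 [67, 61, 56, 39, 52, 72, 100, 129, 138, 145, 140, 138, 131, 132, 138, 143, 144, 147, 149, 148, 140, 129, 103, 72, 49, 44, 39, 39, 37, 43, 47, 49, 79, 116, 139, 147, 142, 125, 108, 112, 129, 142, 145, 143, 139, 122, 100, 81, 75, 75, 72, 72]
```

```bash
python3 - <<'E'
from h import *
g=grab('side'); s=telemetry.sense(); p=s['position']; R=Ro.from_euler('xyz',s['ee_rot']).as_matrix(); print(p)
for off in (0,.02,.03):
  for th in (.0175,.01):
    C=[p+off*R[:,1]+R[:,0]*a*.0075+R[:,1]*b*th for a in(1,-1) for b in(-1,1)]
    print(off,th,'(+y front,+y back,-y front,-y back)',proj(g,C).round(1).tolist())
x=np.array([.995,-.1,0]); b=np.array([.607,.175,.149]); print('bar/front px',proj(g,[b,b+.035*x,b+.06*np.array([.1,.995,0]),b-.06*np.array([.1,.995,0])]).round(1).tolist())
E
```

```text
[0.60900849 0.170857   0.13265354]
0 0.0175 (+y front,+y back,-y front,-y back) [[183.4, 268.3], [171.8, 260.0], [189.3, 263.9], [177.6, 255.8]]
0 0.01 (+y front,+y back,-y front,-y back) [[180.9, 266.5], [174.2, 261.8], [186.7, 262.1], [180.1, 257.5]]
0.02 0.0175 (+y front,+y back,-y front,-y back) [[176.7, 263.5], [165.3, 255.4], [182.5, 259.2], [171.2, 251.2]]
0.02 0.01 (+y front,+y back,-y front,-y back) [[174.2, 261.8], [167.7, 257.1], [180.1, 257.5], [173.6, 252.9]]
0.03 0.0175 (+y front,+y back,-y front,-y back) [[173.4, 261.2], [162.2, 253.1], [179.2, 256.9], [168.0, 249.0]]
0.03 0.01 (+y front,+y back,-y front,-y back) [[171.0, 259.4], [164.6, 254.8], [176.8, 255.2], [170.4, 250.7]]
bar/front px [[178.3, 257.8], [166.8, 249.7], [153.4, 276.0], [201.3, 241.0]]
```

```bash
python3 -m crank '[0,0,0,0,0,0,26,0,0,0,0,0,0,26,0,0,0,0,0,0,26,0,0,0,0,0,0,26]' 10
python3 -m crank '[0,0,3,0,0,0,26,0,0,3,0,0,0,26,0,0,0,0,0,0,26]'; python3 -m crank '[0,0,3,0,0,0,26,0,0,3,0,0,0,26,0,0,0,0,0,0,26]'
python3 - <<'E'
from h import *
g=grab('side'); im=g['img'].astype(int).min(2); s=telemetry.sense(); print(s['position'],proj(g,[s['position']]))
for c in range(160,204,4): print(c,im[236:276,c].tolist())
E
```

```text
t: 17.5
position: [0.609, 0.1709, 0.1326]
ee_rot: [3.14, 0.002, 1.469]
wrist_force: [0.4, 0.6, 0.1]
grip_width: 0.235
finger_force: 0.0
t: 17.75
position: [0.6084, 0.1706, 0.1257]
ee_rot: [-3.141, 0.003, 1.469]
wrist_force: [-0.5, 0.7, 0.7]
grip_width: 0.256
finger_force: 0.0
t: 18.0
position: [0.6085, 0.1707, 0.1197]
ee_rot: [3.142, 0.003, 1.469]
wrist_force: [-0.2, -0.2, 0.3]
grip_width: 0.257
finger_force: 0.0
[0.60865807 0.17073612 0.12002565] [[181.69295186 266.39025651]]
160 [90, 102, 106, 84, 58, 45, 47, 45, 43, 47, 45, 41, 42, 36, 42, 35, 43, 44, 40, 43, 44, 41, 41, 39, 43, 43, 40, 41, 37, 38, 54, 97, 161, 215, 237, 243, 239, 223, 195, 151]
164 [39, 49, 69, 92, 113, 118, 114, 101, 85, 74, 58, 53, 47, 46, 45, 41, 40, 43, 42, 39, 42, 40, 41, 43, 41, 43, 44, 44, 58, 84, 124, 155, 181, 204, 206, 187, 154, 110, 69, 47]
168 [49, 42, 44, 48, 60, 84, 113, 130, 138, 145, 143, 148, 152, 149, 150, 144, 131, 112, 86, 65, 49, 47, 41, 38, 42, 58, 83, 112, 135, 148, 150, 147, 135, 124, 96, 68, 44, 43, 43, 41]
172 [97, 94, 85, 77, 70, 62, 49, 40, 33, 38, 39, 37, 45, 50, 56, 66, 76, 87, 96, 1
[... 699 characters left out ...]
 152, 154, 148, 150, 152, 151, 148, 145, 148, 148, 145, 145, 141, 139, 138, 142, 142, 131, 102, 69, 49, 40, 39, 51, 76, 104, 127, 142, 147]
192 [68, 68, 61, 48, 43, 53, 80, 108, 126, 138, 133, 123, 106, 108, 122, 136, 144, 145, 135, 111, 92, 80, 74, 61, 48, 50, 80, 115, 141, 151, 140, 127, 107, 111, 130, 141, 147, 143, 139, 124]
196 [53, 41, 48, 72, 101, 126, 143, 145, 146, 148, 148, 146, 147, 144, 143, 132, 113, 79, 52, 45, 38, 47, 40, 40, 40, 37, 45, 54, 85, 132, 163, 164, 155, 148, 145, 136, 119, 98, 78, 74]
200 [68, 99, 128, 140, 146, 149, 145, 142, 146, 147, 146, 138, 137, 109, 77, 55, 42, 40, 37, 40, 39, 42, 42, 44, 40, 41, 64, 122, 190, 224, 216, 179, 143, 118, 93, 77, 74, 76, 75, 79]
```

```bash
python3 -m crank '[0,0,3,0,0,0,26,0,0,2.5,0,0,0,26,0,0,0,0,0,0,26]'; python3 -m crank '[0,0,0,0,0,0,12,0,0,0,0,0,0,5,0,0,0,0,0,0,0,0,0,0,0,0,0,0,0,0,0,0,0,0,0,0,0,0,0,0,0]' 50
```

```text
t: 18.3
position: [0.6086, 0.1707, 0.1144]
ee_rot: [3.141, 0.003, 1.469]
wrist_force: [0.1, 0.3, 0.1]
grip_width: 0.258
finger_force: 0.0validation failed for argument at $...
```

```bash
python3 -m crank '[0,0,0,0,0,0,12, 0,0,0,0,0,0,5, 0,0,0,0,0,0,0, 0,0,0,0,0,0,0, 0,0,0,0,0,0,0, 0,0,0,0,0,0,0]' 50
```

```text
t: 18.8
position: [0.6087, 0.1709, 0.115]
ee_rot: [3.141, 0.002, 1.469]
wrist_force: [-0.5, -1.4, 0.6]
grip_width: 0.103
finger_force: 50.0
```

```bash
python3 -m crank '[0,-8,0,0,0,0,0, 0,-15,0,0,0,0,0, 0,-15,0,0,0,0,0, 0,-15,0,0,0,0,0, 0,0,0,0,0,0,0]' 60; python3 -m crank '[0,-15,0,0,0,0,0, 0,-15,0,0,0,0,0, 0,-15,0,0,0,0,0, 0,-15,0,0,0,0,0, 0,-15,0,0,0,0,0, 0,-15,0,0,0,0,0, 0,-12,0,0,0,0,0, 0,0,0,0,0,0,0, 0,0,0,0,0,0,0]' 60
```

```text
t: 19.22
position: [0.5526, 0.1764, 0.115]
ee_rot: [-3.139, 0.004, 1.471]
wrist_force: [-1.7, 0.2, -1.2]
grip_width: 0.103
finger_force: 60.0
t: 19.97
position: [0.4545, 0.1861, 0.1149]
ee_rot: [3.141, 0.003, 1.469]
wrist_force: [-0.9, -1.8, -0.5]
grip_width: 0.1
finger_force: 60.0
```

```bash
python3 -m crank '[0,-6,0,0,0,0,0, 0,-6,0,0,0,0,0, 0,0,0,0,0,0,0, 0,0,0,0,0,0,0]' 60
python3 -m crank '[0,0,0,0,0,0,26, 0,0,0,0,0,0,26, 0,0,0,0,0,0,26, 0,0,0,0,0,0,26]' 20
python3 -m crank '[0,0,-20,0,0,0,26, 0,0,-35,0,0,0,26, 0,0,-35,0,0,0,26, 0,0,-35,0,0,0,40, 0,0,0,0,0,0,60, 0,0,0,0,0,0,60]'
python3 - <<'E'
from h import *
f=grab('top');g=grab('side')
print(telemetry.sense()['joint_positions'].round(2))
cv2.imwrite('pics/t8.png',f['img']); cv2.imwrite('pics/s8.png',g['img'])
E
```

```text
t: 20.3
position: [0.4424, 0.1874, 0.1149]
ee_rot: [3.141, 0.003, 1.468]
wrist_force: [-1.8, -2.7, 2.0]
grip_width: 0.099
finger_force: 60.0
t: 20.63
position: [0.4434, 0.1887, 0.115]
ee_rot: [3.139, 0.001, 1.469]
wrist_force: [0.0, 0.6, 0.2]
grip_width: 0.258
finger_force: 0.0
t: 21.13
position: [0.4441, 0.1891, 0.2418]
ee_rot: [3.135, -0.001, 1.469]
wrist_force: [0.2, -0.4, -0.8]
grip_width: 0.423
finger_force: 0.0
[-0.4   0.3  -0.07  1.82  0.03  1.02 -0.58]
```

```bash
python3 - <<'E'
from h import *
f=grab('top');g=grab('side')
S=np.array([.449,-.158]); u=np.array([.917,.399]); v=np.array([-.399,.917])
def pt(a,b,z): return [*(S+a*u+b*v),z]
for n,F in(('top',f),('side',g)):
    print(n,'pred head top corners',proj(F,[pt(-.065,.036,.04),pt(-.065,-.036,.04),pt(-.043,-.036,.04),pt(-.043,.036,.04)]).round(1).tolist(),'underside low',proj(F,[pt(-.065,.036,0),pt(-.065,-.036,0)]).round(1).tolist(),'end',proj(F,[pt(.065,.018,.04),pt(.065,-.018,.04)]).round(1).tolist(),)
    hsv=cv2.cvtColor(F['img'],cv2.COLOR_BGR2HSV)
    m=cv2.inRange(hsv,(18,100,110),(34,255,255)); c=proj(F,[pt(-.055,0,.02)])[0]
    k=np.zeros_like(m); cv2.circle(k,(int(c[0]),int(c[1])),22,255,-1); m&=k
    cs,_=cv2.findContours(m,0,2); cs=sorted(cs,key=cv2.contourArea)[::-1]
    for q in cs[:2]: print('brass',cv2.contourArea(q),cv2.boxPoints(cv2.minAreaRect(q)).round(1).tolist())
    m=cv2.inRange(hsv,(50,60,30),(95,255,255)); k[:]=0; c=proj(F,[pt(.05,0,.04)])[0]; cv2.circle(k,(int(c[0]),int(c[1])),14,255,-1); m&=k
    ys,xs=np.nonzero(m); print('band',len(xs),xs.mean(),ys.mean())
f0=f
E
```

```text
top pred head top corners [[311.8, 271.7], [336.3, 260.7], [332.9, 253.2], [308.4, 264.1]] underside low [[311.0, 272.4], [334.8, 261.7]] end [[298.0, 224.8], [310.2, 219.4]]
brass 208.0 [[307.6000061035156, 264.0], [332.79998779296875, 252.1999969482422], [336.6000061035156, 260.29998779296875], [311.3999938964844, 272.1000061035156]]
band 20 306.65 227.75
side pred head top corners [[356.6, 245.0], [357.8, 224.8], [348.9, 223.9], [347.2, 243.9]] underside low [[354.9, 256.9], [356.1, 236.7]] end [[302.6, 233.7], [304.6, 224.0]]
brass 257.5 [[346.29998779296875, 254.8000030517578], [349.20001220703125, 223.6999969482422], [359.6000061035156, 224.6999969482422], [356.6000061035156, 255.8000030517578]]
band 26 310.7307692307692 234.73076923076923
```

```bash
python3 -m crank '[0,0,0,0,0,0.12,65, 0,0,0,0,0,0.12,65, 0,0,0,0,0,0.12,65, 0,0,0,0,0,0.12,65, 0,0,0,0,0,0.12,65, 0,0,0,0,0,0.12,65, 0,0,0,0,0,0.12,65, 0,0,0,0,0,0.12,65, 0,0,0,0,0,0.09,65, 0,0,0,0,0,0,65]'
python3 - <<'E'
from h import *
print(telemetry.sense()['joint_positions'].round(2)); need((.424,-.169,.15),rot(.42,0))
E
```

```text
t: 22.17
position: [0.442, 0.1879, 0.2384]
ee_rot: [3.139, 0.003, 0.417]
wrist_force: [-1.2, -0.3, -0.6]
grip_width: 0.652
finger_force: 0.0
[-0.57  0.31  0.16  1.83 -0.05  1.02 -1.54]
turn [ 0.003  0.003 -0.003] shift after [-161.9  318.6   88.4]
```

```bash
python3 -m crank '[-16.2,31.9,0,0,0,0,65, -16.2,31.9,0,0,0,0,65, -16.2,31.9,0,0,0,0,65, -16.2,31.9,0,0,0,0,65, -16.2,31.9,0,0,0,0,65, -16.2,31.9,0,0,0,0,65, -16.2,31.9,5,0,0,0,65, -16.2,31.9,10,0,0,0,65, -16.2,31.9,10,0,0,0,65, -16.2,31.9,20,0,0,0,65, 0,0,20,0,0,0,65, 0,0,10,0,0,0,65]'
python3 -m crank '[0,0,0,0,0,0,65]'
python3 - <<'E'
from h import *
print(telemetry.sense()['joint_positions'].round(2)); need((.424,-.169,.02),rot(.42,0))
E
```

```text
t: 23.17
position: [0.4221, -0.1715, 0.163]
ee_rot: [3.141, 0.004, 0.415]
wrist_force: [0.7, 1.4, 0.2]
grip_width: 0.65
finger_force: 0.0
t: 23.25
position: [0.422, -0.1692, 0.1628]
ee_rot: [-3.14, 0.005, 0.419]
wrist_force: [-0.3, 0.1, 0.1]
grip_width: 0.645
finger_force: 0.0
[ 0.1   0.37  0.31  2.   -0.15  0.8  -0.65]
turn [-0.002  0.005 -0.001] shift after [  1.9   0.7 142.8]
```

```bash
python3 -m crank '[1.9,0.7,30,0,0.005,0,65, 0,0,30,0,0,0,65, 0,0,30,0,0,0,65, 0,0,25,0,0,0,65, 0,0,13,0,0,0,65, 0,0,0,0,0,0,65]'
python3 -m crank '[0,0,5,0,0,0,65, 0,0,5,0,0,0,65, 0,0,0,0,0,0,65]'
python3 -m crank '[0,0,4,0,0,0,65, 0,0,3,0,0,0,65, 0,0,0,0,0,0,65]'
python3 - <<'E'
from h import *
need((.424,-.169,.008),rot(.42,0))
E
```

```text
t: 23.75
position: [0.4256, -0.168, 0.0354]
ee_rot: [-3.14, -0.001, 0.421]
wrist_force: [-0.1, 0.4, 0.1]
grip_width: 0.651
finger_force: 0.0
t: 24.0
position: [0.4277, -0.1692, 0.0279]
ee_rot: [3.138, -0.006, 0.42]
wrist_force: [-0.7, 0.1, 0.3]
grip_width: 0.65
finger_force: 0.0
t: 24.25
position: [0.4272, -0.1692, 0.0206]
ee_rot: [3.139, -0.005, 0.419]
wrist_force: [-0.2, 0.8, 0.8]
grip_width: 0.652
finger_force: 0.0
turn [ 0.003 -0.005 -0.001] shift after [-2.8 -1.5 12.6]
```

```bash
for i in 1; do python3 -m crank '[-2,-1,4,0,-0.005,0,65, 0,0,4,0,0,0,65, 0,0,0,0,0,0,65]'; done
python3 -m crank '[0,0,2,0,0,0,65, 0,0,2,0,0,0,65, 0,0,0,0,0,0,65]'
```

```text
t: 24.5
position: [0.4245, -0.169, 0.012]
ee_rot: [3.14, 0.001, 0.419]
wrist_force: [0.2, -0.2, -0.2]
grip_width: 0.645
finger_force: 0.0
t: 24.75
position: [0.4248, -0.1692, 0.0083]
ee_rot: [3.139, 0.0, 0.418]
wrist_force: [0.2, -0.7, -0.8]
grip_width: 0.649
finger_force: 0.0
```

```bash
python3 -m crank '[0,0,2,0,0,0,65, 0,0,0,0,0,0,65]';python3 -m crank '[0,0,2,0,0,0,65, 0,0,0,0,0,0,65]';python3 -m crank '[0,0,1.5,0,0,0,65, 0,0,0,0,0,0,65]'
```

```text
t: 24.92
position: [0.4249, -0.1692, 0.0064]
ee_rot: [3.139, 0.0, 0.418]
wrist_force: [0.3, 0.8, -0.3]
grip_width: 0.649
finger_force: 0.0
t: 25.08
position: [0.4249, -0.1692, 0.0044]
ee_rot: [3.139, 0.0, 0.419]
wrist_force: [0.1, -0.2, -1.1]
grip_width: 0.65
finger_force: 0.0
t: 25.25
position: [0.4249, -0.1692, 0.003]
ee_rot: [3.139, -0.0, 0.419]
wrist_force: [-0.2, 0.3, -0.7]
grip_width: 0.651
finger_force: 0.0
```

```bash
python3 -m crank '[0,0,-1,0,0,0,40, 0,0,0,0,0,0,20, 0,0,0,0,0,0,0, 0,0,0,0,0,0,0, 0,0,0,0,0,0,0, 0,0,0,0,0,0,0, 0,0,0,0,0,0,0]' 60
python3 -m crank '[0,0,-10,0,0,0,0, 0,0,-10,0,0,0,0, 0,0,0,0,0,0,0]'
python3 - <<'E'
from h import *
f=grab('top');g=grab('side');cv2.imwrite('pics/t9.png',f['img'])
E
```

```text
t: 25.83
position: [0.425, -0.1692, 0.0042]
ee_rot: [3.139, -0.0, 0.419]
wrist_force: [0.1, 0.7, 0.7]
grip_width: 0.378
finger_force: 60.0
t: 26.08
position: [0.4254, -0.1694, 0.0249]
ee_rot: [3.138, -0.001, 0.419]
wrist_force: [-0.2, 0.2, -4.1]
grip_width: 0.378
finger_force: 60.0
```

```bash
python3 -m crank '[0,0,-40,0,0,0,0, 0,0,-40,0,0,0,0, 0,0,-40,0,0,0,0, 0,0,-40,0,0,0,0, 0,0,-35,0,0,0,0, 0,0,0,0,0,0,0]'
python3 - <<'E'
from h import *
f=grab('top'); im=f['img'].astype(float).min(2)
b=np.array([.4435,.192,.147]); y=np.array([.1017,.9948,0]); x=np.array([.9948,-.1017,0])
for a in(-.04,-.02,.0,.02,.04):
    c,r=proj(f,[b+a*y])[0]; c=int(round(c)); r=int(round(r)); p=im[r-9:r+10,c]; w=np.clip(p-p.max()*.7,0,None); rr=r-9+(w*np.arange(19)).sum()/w.sum(); print(c,r,rr.round(1),p.astype(int)[::2],onz(f,(c,rr),.147).round(4))
# left/right extents of bar
c,r=proj(f,[b])[0]; 
for dr in(-1,0,1):print([int(v) for v in im[int(r)+dr,int(c)-40:int(c)+45:2]])
e=proj(f,[b+.06*y,b-.06*y]);print(c,e.tolist())
hsv=cv2.cvtColor(f['img'],cv2.COLOR_BGR2HSV); m=cv2.inRange(hsv,(100,120,40),(125,255,255)); ys,xs=np.nonzero(m[:300,:280]); print('blue',xs.min(),xs.max(),ys.min(),ys.max())
q=cv2.findContours(m[:300,:280].copy(),0,2)[0]; q=max(q,key=cv2.contourArea); print(cv2.contourArea(q),cv2.approxPolyDP(q,3,True)[:,0].tolist())
s=b+.035*x; print('pred front outer top corners',proj(f,[np.r_[(s+a*y)[:2],.186] for a in(-.12,.12)]).tolist())
print(telemetry.sense()['position'],telemetry.sense()['joint_positions'].round(2)); need((.5575,.180,.22),rot(-.10,0))
E
```

```text
t: 26.68
position: [0.4287, -0.1706, 0.2248]
ee_rot: [3.13, -0.01, 0.418]
wrist_force: [1.5, -0.3, -2.6]
grip_width: 0.378
finger_force: 60.0
192 244 244.3 [ 77  80  64  61 127 141  86  77  79  79] [0.4393 0.1526 0.147 ]
184 243 243.5 [ 78  79  74  57 119 143  93  79  78  78] [0.4414 0.1727 0.147 ]
176 243 242.8 [ 75  75  61  71 137 128  82  77  79  78] [0.4432 0.1929 0.147 ]
168 242 242.0 [ 55  56  51  65 133 133  83  76  76  77] [0.4452 0.2131 0.147 ]
161 241 241.3 [ 78  77  79  80 127 140  89  78  78  79] [0.4471 0.2308 0.147 ]
[78, 77, 77, 77, 78, 79, 81, 116, 139, 142, 143, 144, 146, 145, 140, 137, 133, 129, 121, 119, 110, 104, 101, 88, 80, 73, 67, 65, 61, 95, 136, 70, 52, 49, 50, 57, 65, 63, 63, 63, 64, 63, 64]
[77, 76, 76, 78, 78, 77, 79, 98, 116, 126, 130, 134, 138, 141, 141, 142, 144, 145, 146, 143, 137, 135, 130, 123, 119, 112, 106, 101, 95, 105, 128, 77, 57, 46, 44, 46, 59, 61, 65, 64, 64, 66, 62]
[76, 77, 77, 77, 77, 77, 79, 84, 92, 100, 101, 104, 110, 115, 124, 130, 133, 137, 142, 143, 143, 145, 144, 145, 145, 140, 136, 132, 127, 127, 132, 108, 84, 50, 43, 41, 59, 67, 73, 72, 69, 66, 65]
176.3425026034247 [[152.78989473378547, 240.31711360301946], [200.0612839856872, 245.0170460373061]]
blue 130 233 163 233
434.0 [[130, 221], [223, 233], [221, 227]]
pred front outer top corners [[223.80878687359183, 231.51988045811652], [126.98030788190002, 222.0512685245438]]
[ 0.42670458 -0.16947297  0.2214737 ] [ 0.06  0.29  0.35  1.92 -0.12  0.94 -0.68]
turn [ 0.006 -0.007  0.519] shift after [  95.3 -360.8    1.5]
```

```bash
python3 -m crank '[0,0,0,0,0,0.104,0, 0,0,0,0,0,0.104,0, 0,0,0,0,0,0.104,0, 0,0,0,0,0,0.104,0, 0,0,0,0,0,0.104,0, 9.5,-36,0,0,0,0,0, 9.5,-36,0,0,0,0,0, 9.5,-36,0,0,0,0,0, 9.5,-36,0,0,0,0,0, 9.5,-36,0,0,0,0,0, 0,0,0,0,0,0,0]'
python3 - <<'E'
from h import *
print(telemetry.sense()['joint_positions'].round(2)); need((.5575,.181,.21),rot(-.10,0))
E
```

```text
t: 27.65
position: [0.4908, 0.0165, 0.2152]
ee_rot: [-3.138, 0.004, -0.087]
wrist_force: [-0.9, 2.9, -4.1]
grip_width: 0.38
finger_force: 60.0
[-0.36  0.36  0.4   1.84 -0.17  0.97 -1.55]
turn [-0.003  0.004  0.013] shift after [  49.9 -170.4    5.2]
```

```bash
python3 -m crank '[9.9,-34,0,-0.003,0.004,0.013,0, 10,-34,0,0,0,0,0, 10,-34,0,0,0,0,0, 10,-34,0,0,0,0,0, 10,-34,0,0,0,0,0, 0,0,0,0,0,0,0, 0,0,0,0,0,0,0]'
python3 - <<'E'
from h import *
s=telemetry.sense();print(s['joint_positions'].round(2)); need((.5575,.181,.13),rot(-.10,0))
g=grab('side');f=grab('top')
# where stamp corners should be
p=s['position'];x=np.array([.9948,-.1017,0]);y=np.array([.1017,.9948,0])
for F in(f,g):
    hsv=cv2.cvtColor(F['img'],cv2.COLOR_BGR2HSV); m=cv2.inRange(hsv,(20,110,110),(34,255,255)); k=np.zeros_like(m); h=p-.027*x+[0,0,.017]; c=proj(F,[h])[0]; cv2.circle(k,(int(c[0]),int(c[1])),30,255,-1); m&=k
    cs,_=cv2.findContours(m,0,2); cs=sorted(cs,key=cv2.contourArea)[::-1]
    print('pred',proj(F,[p-.0385*x+.036*y+[0,0,.036],p-.0385*x-.036*y+[0,0,.036],p-.0385*x-.036*y-[0,0,.004],p-.0385*x+.036*y-[0,0,.004]]).round(1).tolist())
    for q in cs[:2]: print(cv2.contourArea(q),cv2.boxPoints(cv2.minAreaRect(q)).round(1).tolist())
E
```

```text
t: 28.23
position: [0.5568, 0.1717, 0.214]
ee_rot: [3.134, 0.001, -0.109]
wrist_force: [-0.2, -1.3, -2.9]
grip_width: 0.379
finger_force: 60.0
[-0.57  0.51  0.37  1.6  -0.19  1.08 -1.83]
turn [ 0.007  0.001 -0.009] shift after [-0.2 -9.3 84. ]
pred [[160.4, 204.6], [190.8, 207.5], [193.6, 210.3], [164.1, 207.5]]
pred [[189.9, 248.6], [221.5, 225.6], [223.8, 242.4], [193.5, 265.5]]
12.0 [[194.5, 242.5], [212.5, 224.5], [217.0, 229.0], [199.0, 247.0]]
7.0 [[187.0, 242.0], [189.0, 240.0], [194.0, 245.0], [192.0, 247.0]]
```

```bash
python3 -m crank '[0,-8,0,0.007,0,-0.009,0, 0,0,25,0,0,0,0, 0,0,25,0,0,0,0, 0,0,20,0,0,0,0, 0,0,14,0,0,0,0, 0,0,0,0,0,0,0, 0,0,0,0,0,0,0]'
python3 -m crank '[0,0,6,0,0,0,0, 0,0,6,0,0,0,0, 0,0,4,0,0,0,0, 0,0,0,0,0,0,0]'
python3 -m crank '[0,0,2,0,0,0,0, 0,0,2,0,0,0,0, 0,0,0,0,0,0,0]'
python3 -m crank '[0,0,2,0,0,0,0, 0,0,0,0,0,0,0]'
```

```text
t: 28.92
position: [0.5597, 0.176, 0.1338]
ee_rot: [-3.14, -0.004, -0.107]
wrist_force: [1.1, 0.4, -2.3]
grip_width: 0.379
finger_force: 60.0
t: 29.25
position: [0.5597, 0.1769, 0.1176]
ee_rot: [-3.14, -0.004, -0.105]
wrist_force: [0.0, 0.3, -3.0]
grip_width: 0.379
finger_force: 60.0
t: 29.5
position: [0.5602, 0.177, 0.114]
ee_rot: [-3.14, -0.005, -0.105]
wrist_force: [0.1, 0.1, -4.5]
grip_width: 0.381
finger_force: 60.0
t: 29.67
position: [0.5602, 0.177, 0.112]
ee_rot: [-3.14, -0.005, -0.105]
wrist_force: [-0.4, 0.6, -2.9]
grip_width: 0.381
finger_force: 60.0
```

```bash
python3 -m crank '[0,0,2,0,0,0,0, 0,0,2,0,0,0,0, 0,0,0,0,0,0,0]'
python3 -m crank '[0,0,2,0,0,0,0, 0,0,0,0,0,0,0]'
python3 -m crank '[0,0,1.5,0,0,0,0, 0,0,0,0,0,0,0]'
python3 -m crank '[0,0,1.5,0,0,0,0, 0,0,0,0,0,0,0]'
```

```text
t: 29.92
position: [0.5606, 0.1771, 0.1084]
ee_rot: [-3.14, -0.006, -0.105]
wrist_force: [-0.2, -0.3, -2.9]
grip_width: 0.378
finger_force: 60.0
t: 30.08
position: [0.5624, 0.1769, 0.1083]
ee_rot: [-3.139, -0.01, -0.105]
wrist_force: [-0.3, -0.3, 5.4]
grip_width: 0.377
finger_force: 60.0
t: 30.25
position: [0.5638, 0.1768, 0.1082]
ee_rot: [-3.138, -0.013, -0.106]
wrist_force: [-0.4, -1.6, 10.2]
grip_width: 0.379
finger_force: 60.0
t: 30.42
position: [0.5653, 0.1767, 0.1082]
ee_rot: [-3.137, -0.016, -0.106]
wrist_force: [1.2, -0.2, 15.2]
grip_width: 0.38
finger_force: 60.0
```

```bash
python3 -m crank '[0,0,-3,0,0,0,0, 0,0,0,0,0,0,0]'
python3 -m crank '[0,0,0,0,0,0,42, 0,0,0,0,0,0,46, 0,0,0,0,0,0,52, 0,0,0,0,0,0,60, 0,0,0,0,0,0,60, 0,0,0,0,0,0,60]' 20
python3 -m crank '[0,0,-10,0,0,0,60, 0,0,-25,0,0,0,60, 0,0,-35,0,0,0,60, 0,0,-35,0,0,0,60, 0,0,-20,0,0,0,60, 0,0,0,0,0,0,60]'
python3 - <<'E'
from h import *
s=telemetry.sense();print(s['joint_positions'].round(2))
f=grab('top');g=grab('side');cv2.imwrite('pics/t10.png',f['img']);cv2.imwrite('pics/s10.png',g['img'])
p=np.array([.5655,.177,.104]);x=np.array([.9945,-.105,0]);y=np.array([.105,.9945,0])
for n,F in(('top',f),('side',g)):
    hsv=cv2.cvtColor(F['img'],cv2.COLOR_BGR2HSV); m=cv2.inRange(hsv,(20,100,60),(34,255,255)); 
    k=np.zeros_like(m); h=p-.027*x+[0,0,.02]; c=proj(F,[h])[0]; cv2.circle(k,(int(c[0]),int(c[1])),28,255,-1); m&=k
    cs,_=cv2.findContours(m,0,2); cs=sorted(cs,key=cv2.contourArea)[::-1]
    print(n,'pred head top face',proj(F,[p-a*x+b*y+[0,0,.04] for a,b in((.0385,.036),(.0385,-.036),(.0165,-.036),(.0165,.036))]).round(1).tolist(),'handle end',proj(F,[p+.0915*x+[0,0,.04]]).round(1).tolist())
    for q in cs[:2]: print(cv2.contourArea(q),cv2.boxPoints(cv2.minAreaRect(q)).round(1).tolist())
E
```

```text
t: 30.58
position: [0.5622, 0.1771, 0.1083]
ee_rot: [-3.138, -0.01, -0.105]
wrist_force: [-0.3, -0.0, 10.2]
grip_width: 0.38
finger_force: 60.0
t: 31.08
position: [0.5601, 0.177, 0.1059]
ee_rot: [-3.14, -0.005, -0.105]
wrist_force: [0.2, -0.9, -0.2]
grip_width: 0.6
finger_force: 0.0
t: 31.58
position: [0.5631, 0.1772, 0.2376]
ee_rot: [-3.135, -0.016, -0.106]
wrist_force: [-0.4, 0.3, -0.2]
grip_width: 0.603
finger_force: 0.0
[-0.58  0.49  0.38  1.56 -0.19  1.11 -1.84]
top pred head top face [[167.7, 208.4], [195.8, 211.2], [196.9, 202.6], [168.9, 199.9]] handle end [[188.4, 160.1]]
0.5 [[171.8000030517578, 208.1999969482422], [172.0, 207.0], [185.0, 209.0], [184.8000030517578, 210.1999969482422]]
0.5 [[187.0, 208.0], [192.0, 208.0], [192.0, 210.0], [187.0, 210.0]]
side pred head top face [[193.2, 290.6], [221.9, 267.6], [213.8, 262.2], [185.1, 284.6]] handle end [[163.5, 247.4]]
163.0 [[192.39999389648438, 283.0], [215.8000030517578, 264.79998779296875], [221.0, 271.6000061035156], [197.6999969482422, 289.79998779296875]]
0.0 [[220.0, 273.0], [220.0, 273.0], [220.0, 272.0], [220.0, 272.0]]
```

```bash
python3 -m crank '[-30,0,0,0,0.016,0,40, -30,0,0,0,0,0,20, -30,0,0,0,0,0,0, -30,0,0,0,0,0,0, -30,0,0,0,0,0,0, 0,0,0,0,0,0,0, 0,0,0,0,0,0,0]'
python3 - <<'E'
from h import *
s=telemetry.sense();print(s['joint_positions'].round(2)); need((.4135,.195,.112),rot(-.103,0))
f=grab('top');g=grab('side')
p=np.array([.5605,.177,.104]);x=np.array([.9945,-.105,0]);y=np.array([.105,.9945,0])
for n,F in(('top',f),('side',g)):
    hsv=cv2.cvtColor(F['img'],cv2.COLOR_BGR2HSV); m=cv2.inRange(hsv,(20,100,60),(34,255,255)); 
    k=np.zeros_like(m); c=proj(F,[p-.027*x+[0,0,.02]])[0]; cv2.circle(k,(int(c[0]),int(c[1])),28,255,-1); m&=k
    cs,_=cv2.findContours(m,0,2); cs=sorted(cs,key=cv2.contourArea)[::-1]
    print(n,'pred head top face',proj(F,[p-a*x+b*y+[0,0,.04] for a,b in((.0385,.036),(.0385,-.036),(.0165,-.036),(.0165,.036))]).round(1).tolist())
    for q in cs[:1]: print(cv2.contourArea(q),cv2.boxPoints(cv2.minAreaRect(q)).round(1).tolist())
    m=cv2.inRange(hsv,(55,60,20),(95,255,255)); k[:]=0; c=proj(F,[p+.076*x+[0,0,.04]])[0]; cv2.circle(k,(int(c[0]),int(c[1])),14,255,-1); m&=k
    ys,xs=np.nonzero(m); print('band pred',c,len(xs),xs.mean(),ys.mean())
E
```

```text
t: 32.27
position: [0.4083, 0.1927, 0.2274]
ee_rot: [-3.141, -0.019, -0.103]
wrist_force: [0.9, 0.6, -0.1]
grip_width: 0.146
finger_force: 0.0
[-0.8   0.27  0.38  1.93 -0.11  0.94 -2.03]
turn [-0.001 -0.019  0.   ] shift after [  5.   -2.8 115.4]
top pred head top face [[167.7, 210.3], [195.7, 213.1], [196.8, 204.6], [168.8, 201.8]]
2.0 [[172.3000030517578, 208.1999969482422], [173.10000610351562, 202.39999389648438], [192.6999969482422, 205.1999969482422], [191.89999389648438, 211.0]]
band pred [187.52895261 167.84417437] 21 188.76190476190476 168.28571428571428
side pred head top face [[195.3, 291.8], [223.9, 268.7], [215.8, 263.3], [187.2, 285.7]]
122.5 [[188.3000030517578, 286.20001220703125], [213.0, 265.8999938964844], [218.89999389648438, 273.1000061035156], [194.3000030517578, 293.3999938964844]]
band pred [170.19918243 251.90285346] 15 169.73333333333332 253.66666666666666
```

```bash
python3 -m crank '[3,-2.8,25,0,-0.019,0,0, 0,0,25,0,0,0,0, 0,0,25,0,0,0,0, 0,0,22,0,0,0,0, 0,0,15,0,0,0,0, 0,0,0,0,0,0,0, 0,0,0,0,0,0,0]'
python3 -m crank '[8,0,0,0,0,0,0, 8,0,0,0,0,0,0, 0,0,0,0,0,0,0]'
python3 -c "
from h import *
need((.4235,.194,.112),rot(-.103,0))"
```

```text
t: 32.95
position: [0.4153, 0.1945, 0.1158]
ee_rot: [-3.142, -0.002, -0.107]
wrist_force: [-0.2, 1.1, 0.6]
grip_width: 0.004
finger_force: 0.0
t: 33.2
position: [0.4336, 0.1936, 0.1178]
ee_rot: [-3.138, -0.007, -0.107]
wrist_force: [0.2, 0.0, -0.1]
grip_width: 0.008
finger_force: 0.0
turn [-0.003 -0.007 -0.004] shift after [-10.1   0.6   5.8]
```

```bash
python3 -m crank '[0,0,5,0,-0.007,0,0, 4,0,0,0,0,0,0, 7,0,0,0,0,0,0, 10,0,0,0,0,0,0, 10,0,0,0,0,0,0, 10,0,0,0,0,0,0, 10,0,0,0,0,0,0, 10,0,0,0,0,0,0, 7,0,0,0,0,0,0, 0,0,0,0,0,0,0]'
python3 -c "
from h import *
need((.59,.177,.112),rot(-.103,0))
f=grab('top'); im=f['img'].astype(int).min(2); b=np.array([.49,.187,.147]); y=np.array([.1017,.9948,0])
for a in (.04,-.04):
  c,r=proj(f,[b+a*y])[0]; print(c,r,im[int(r)-24:int(r)+12,int(c)].tolist())"
```

```text
t: 34.03
position: [0.501, 0.1857, 0.1115]
ee_rot: [-3.14, 0.001, -0.107]
wrist_force: [-0.2, -0.1, 0.1]
grip_width: 0.004
finger_force: 0.0
turn [-0.002  0.001 -0.004] shift after [89.4 -0.5 -0.5]
163.14219417941018 222.6879833817517 [47, 49, 51, 55, 57, 57, 53, 53, 55, 49, 39, 34, 29, 28, 27, 27, 27, 29, 27, 27, 28, 29, 26, 26, 27, 25, 26, 28, 27, 26, 25, 27, 24, 26, 26, 23]
194.50042944574014 225.7418359237387 [26, 32, 50, 66, 65, 56, 50, 45, 46, 48, 58, 82, 105, 115, 109, 86, 58, 49, 48, 50, 50, 53, 54, 50, 47, 59, 78, 84, 73, 58, 50, 49, 49, 49, 49, 50]
```

```bash
python3 -m crank '[7,0,0,0,0,0,0, 10,0,0,0,0,0,0, 10,0,0,0,0,0,0, 10,0,0,0,0,0,0, 10,0,0,0,0,0,0, 10,0,0,0,0,0,0, 10,0,0,0,0,0,0, 10,0,0,0,0,0,0, 8,0,0,0,0,0,0, 0,0,0,0,0,0,0]'
python3 -m crank '[4,0,0,0,0,0,0, 4,0,0,0,0,0,0, 0,0,0,0,0,0,0]'
python3 -m crank '[4,0,0,0,0,0,0, 3,0,0,0,0,0,0, 0,0,0,0,0,0,0]'
```

```text
t: 34.92
position: [0.585, 0.1767, 0.111]
ee_rot: [-3.14, 0.002, -0.106]
wrist_force: [-0.9, 0.1, -0.1]
grip_width: 0.004
finger_force: 0.0
t: 35.17
position: [0.5912, 0.1763, 0.1109]
ee_rot: [-3.14, 0.004, -0.106]
wrist_force: [-0.0, 0.3, 0.1]
grip_width: 0.004
finger_force: 0.0
t: 35.42
position: [0.5984, 0.1757, 0.1109]
ee_rot: [-3.14, 0.003, -0.106]
wrist_force: [-0.1, -0.2, -0.1]
grip_width: 0.007
finger_force: 0.0
```

```bash
for k in 1; do python3 -m crank '[4,0,0,0,0,0,0, 0,0,0,0,0,0,0]' | grep -E 'pos|wrist'; python3 -m crank '[4,0,0,0,0,0,0, 0,0,0,0,0,0,0]'| grep -E 'pos|wrist'; python3 -m crank '[4,0,0,0,0,0,0, 0,0,0,0,0,0,0]'| grep -E 'pos|wrist'; done
python3 - <<'E'
from h import *
f=grab('top'); im=f['img'].astype(int).min(2); b=np.array([.62,.174,.147]); y=np.array([.1017,.9948,0])
for a in (-.03,-.04,-.05):
  c,r=proj(f,[b+a*y])[0]; print(c,r,im[int(r)-16:int(r)+16,int(c)].tolist())
E
```

```text
position: [0.6024, 0.1753, 0.1109]
wrist_force: [0.0, 0.3, 0.4]
position: [0.6064, 0.1749, 0.1109]
wrist_force: [0.1, 0.4, 0.1]
position: [0.61, 0.1746, 0.1107]
wrist_force: [-0.5, -0.2, -0.3]
196.8203036046785 174.77211885586465 [40, 49, 47, 41, 32, 28, 29, 27, 26, 27, 26, 34, 57, 80, 90, 90, 78, 62, 54, 49, 55, 71, 85, 98, 99, 77, 57, 51, 50, 50, 49, 50]
200.69430136766056 175.12914263120803 [50, 50, 45, 35, 30, 29, 27, 26, 26, 26, 33, 65, 112, 150, 158, 133, 95, 65, 51, 55, 71, 83, 84, 87, 81, 63, 51, 50, 49, 50, 49, 49]
204.57204617673233 175.4867664498502 [44, 51, 51, 49, 51, 55, 56, 54, 52, 55, 57, 56, 57, 59, 59, 57, 54, 53, 53, 53, 53, 54, 55, 55, 55, 51, 49, 51, 53, 52, 50, 51]
```

```bash
python3 -m crank '[3,0,0,0,0,0,0, 0,0,0,0,0,0,0]' | grep -E 'pos|wrist'; python3 -m crank '[3,0,0,0,0,0,0, 0,0,0,0,0,0,0]'| grep -E 'pos|wrist'; python3 -m crank '[3,0,0,0,0,0,0, 0,0,0,0,0,0,0]'| grep -E 'pos|wrist'
python3 - <<'E'
from h import *
f=grab('top'); im=f['img'].astype(int).min(2)
print(im[158:188,199].tolist(),im[158:188,202].tolist()); print(onz(f,(199,172.6),.148),[onz(f,(199,181.5),z).round(4) for z in(.05,.06,.07)])
E
```

```text
position: [0.6099, 0.1746, 0.1106]
wrist_force: [-6.1, 0.1, 3.4]
position: [0.6097, 0.1746, 0.1105]
wrist_force: [-10.0, -0.3, 8.0]
position: [0.6095, 0.1747, 0.1103]
wrist_force: [-14.9, -0.8, 11.0]
[44, 48, 45, 32, 26, 28, 27, 27, 25, 27, 26, 33, 65, 110, 143, 143, 107, 65, 48, 52, 70, 85, 87, 84, 74, 61, 52, 50, 49, 50] [45, 48, 46, 38, 30, 30, 31, 32, 33, 36, 42, 48, 60, 97, 126, 124, 91, 60, 51, 52, 63, 79, 83, 88, 86, 71, 54, 49, 50, 51]
[0.62234989 0.13853708 0.148     ] [array([0.6208, 0.1535, 0.05  ]), array([0.6186, 0.1519, 0.06  ]), array([0.6164, 0.1504, 0.07  ])]
```

```bash
python3 -m crank '[-10,0,0,0,0,0,0, -25,0,0,0,0,0,0, -25,0,0,0,0,0,0, -20,0,-25,0,0,0,0, 0,0,-35,0,0,0,0, 0,0,-35,0,0,0,0, -30,0,0,0,0,0,0, 0,0,0,0,0,0,0, 0,0,0,0,0,0,0, 0,0,0,0,0,0,0]'
python3 - <<'E'
from h import *
f=grab('top');g=grab('side'); im=f['img'].astype(int).min(2)
for c in (165,190,199): print(c,im[140:190,c].tolist())
def H(F,c,a,b): return F['img'][a:b:2,c].tolist()
print(f['img'][140:180:2,199].tolist())
b=np.array([.6265,.1725,.147]);y=np.array([.1017,.9948,0])
im=g['img'].astype(int).min(2)
for a in(.03,-.03):
  c,r=proj(g,[b+a*y])[0];print(c,r,im[int(r)-8:int(r)+8,int(round(c))].tolist())
E
```

```text
t: 37.35
position: [0.5098, 0.185, 0.2061]
ee_rot: [-3.14, 0.004, -0.105]
wrist_force: [-0.4, -0.7, 0.4]
grip_width: 0.006
finger_force: 0.0
165 [118, 117, 119, 118, 119, 117, 111, 92, 73, 62, 56, 53, 54, 52, 43, 50, 88, 120, 129, 134, 138, 141, 144, 145, 142, 138, 134, 130, 131, 140, 139, 117, 85, 61, 53, 53, 55, 50, 39, 31, 25, 21, 25, 22, 22, 22, 22, 21, 22, 23]
190 [120, 119, 119, 120, 119, 118, 119, 118, 114, 94, 73, 68, 59, 55, 55, 54, 46, 34, 27, 29, 27, 27, 26, 28, 27, 29, 28, 28, 31, 59, 108, 143, 153, 137, 106, 77, 74, 105, 121, 106, 80, 60, 57, 56, 51, 48, 49, 48, 49, 49]
199 [119, 120, 121, 121, 121, 121, 120, 121, 120, 112, 91, 72, 62, 57, 54, 55, 51, 41, 32, 27, 28, 29, 29, 28, 29, 27, 28, 29, 27, 37, 69, 113, 148, 154, 129, 90, 66, 86, 124, 148, 145, 112, 71, 65, 73, 69, 59, 53, 50, 50]
[[119, 122, 119], [121, 123, 121], [121, 123, 121], [120, 123, 121], [120, 123, 120], [93, 93, 91], [118, 86, 62], [126, 85, 54], [117, 79, 51], [69, 47, 32], [59, 40, 28], [57, 41, 29], [61, 43, 29], [59, 42, 28], [58, 40, 27], [77, 71, 69], [148, 154, 160], [129, 136, 144], [66, 79, 94], [124, 131, 138]]
160.00504573773878 262.4670533906291 [39, 41, 44, 55, 95, 151, 206, 229, 235, 229, 207, 175, 137, 94, 61, 44]
183.85558135007594 245.43750138471836 [200, 157, 108, 74, 97, 156, 207, 229, 230, 223, 200, 160, 120, 80, 51, 44]
```

```bash
python3 -c "
from h import *
print(workorder.finish_job())"
```

```text
the job is handed in; nothing more can be done
None
```

The job is handed in, with no verdict returned: the stamp was laid flat on the bench and let go, then laid flat in the opened top drawer and let go, and the drawer was pushed to a hard stop with no gap left at its front, at about 37 s of the 72 s allowed.

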